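Hold the tube block against the sprung stop for clamping

TASK

Lift the silver aluminium tube block off the bench, stand it in the channel between the blue rails of the deck plate, and push it along the channel against the orange sprung stop until the black needle is in the green band, never running it into the red. Keep pressing steadily there, needle in the green, for a couple of seconds and finish while still holding the block pressed like that (do not let go), so that a colleague can tighten the clamps. Leave the tip rack, timer, flasks and foam box where they are.

Things in the scene. Friction and masses are not known exactly. Their poses are not given: they have to be found in the camera images.
- block: silver aluminium tube block, solid, 96 (x) x 56 (y) x 50 (z) mm, 15 small dark wells drawn on its flat top, about 0.6 kg; origin at the centre of its underside, z up, x along its length, same either way round; starts flat on the bench; grip it across its 56 mm width
- deck: fixed dark grey metal plate, 320 x 150 x 12 mm; origin at the centre of its underside, z up, x = push direction along the channel to the stop. Channel floor z = 12 mm, y = -32 to 32 mm, x = -160 to 10; blue rails 10 mm thick (x -150 to 0, z 12 to 20 mm); clamps beside them under z = 22 mm. White gauge housing at x = 70 to 157, y +-35, top z = 52 mm, coloured scale on top
- gauge_face (a point): centre of the pressing face (facing deck -x) of the orange sprung stop, moves with it; axes as the deck's. At rest at deck x = 10, y = 0, z = 35 mm. The stop plate is 10 mm thick, 50 mm wide, z = 15 to 55 mm; a steel bar with the black needle runs from it over the housing, top at z = 59 mm
- gauge (a joint): travel of the sprung stop in m along deck +x: 0 at rest, grows as pushed in, at most 0.045. Spring 500 N/m, no preload (0.020 = 10 N), pushes back when let go. The needle moves with it: green band 0.014 to 0.026 (7 to 13 N), red from 0.035 on, white elsewhere
- tip_rack: a pink pipette tip rack with yellow tips, 116 (x) x 78 (y) x 57 (z) mm, loose; origin at the centre of its underside; leave it alone
- timer: a white bench timer lying flat, 70 x 70 x 26 mm, loose; origin at the centre of its underside; leave it alone
- flask_a: a glass conical flask, 84 mm across the foot, 130 mm tall, loose; origin at the centre of its underside; leave it alone
- flask_b: a second glass conical flask, same size as flask_a; leave it alone
- foam_box: a white foam box, 130 (x) x 170 (y) x 90 (z) mm, loose; origin at the centre of its underside; leave it alone

How it is judged (in metres and radians):
On the way, in this order (a step that is already met when the one before it is completed fails the run):
1. the block is lifted clear of the bench (height (world z) of block above 0.025 m), for 0.1 s.
2. the block stands in the channel and is pressed by the gripper against the stop, needle in the green, for 1.5 s (value of joint gauge between 0.013 and 0.027 m and z of block in the frame of deck between 0.008 and 0.016 m and y of block in the frame of deck between -0.007 and 0.007 m and angle between the x axis of block and the x axis of deck, either way round below 0.1 rad and angle between block's own z axis and vertical below 0.06 rad and x of block in the frame of gauge_face between -0.053 and -0.043 m and contact force between block and gauge between 5 and 15 N and contact force between the fingers and block above 2 N), for 1.5 s.
At the end, for the whole second after the job is handed in: Gripper still on the block (over 2 N), block on the stop with 5 to 15 N, stop travel 13 to 27 mm, steady; block flat on the channel floor (4 mm, 0.06 rad), within 7 mm of the channel middle and 0.1 rad of its line, its end on the stop face (5 mm); bystanders moved under 30 mm (all of step 2 and velocity of joint gauge between -0.01 and 0.01 m/s and linear speed of block below 0.015 m/s and distance of each of tip_rack, timer, flask_a, flask_b, foam_box from where it was at the start of the episode below 0.03 m); the arm keeps its last pose, push and grip.
It fails at once if the needle is run into the red (stop travel over 36 mm) (value of joint gauge above 0.036 m).
It fails at once if a bystander is moved more than 30 mm (distance of any of tip_rack, timer, flask_a, flask_b, foam_box from where it was at the start of the episode above 0.03 m).
It also fails if it takes over 46 s, if anything falls off the work surface, if the arm or the gripper's body presses on something with over 40 N, if the wrist force passes 120 N, or if a joint passes its speed limit or range.

ROBOT

A 6-joint arm with a two-finger parallel gripper is mounted at the origin on the work surface. World frame = base frame: x ahead of the robot, y to its left, z up, the work surface at z = 0. Lengths are in mm, angles in rad, forces in N, time in s.
With the tool pointing down it reaches from about 350 to 775 mm from the base axis. Payload 7.3 kg.
Tool frame: the origin (TCP) lies at the very end of the fingers, on their centre line; the grasp point (between the pads) lies 19 mm behind it; z points along the fingers, y is the line along which they close (so a half turn about z gives the same grasp; the last joint's range is limited). The gripper opens to 92 mm and grips with 3 to 60 N. Pads are 19 mm wide; open, the fingers measure 130 mm over their backs; the gripper's body (75 mm by 190 mm) begins 47 mm behind the grasp point.
Start: joints at [1.204, 0.342, 1.524, -0, 1.275, -0.146], TCP at [114.964, 512.278, 226.741] pointing down, gripper open.
Joint ranges: [-2.53, 2.53], [-0.77, 2.02], [0.04, 2.7], [-1, 4.14], [0.28, 2.66], [-3.11, 3.11]. Speed limits (rad/s): [2.57, 2.57, 3.14, 3.14, 3.14, 3.14].

INTERFACE

Orientations are given as [roll, pitch, yaw] about the fixed x, y, z axes, in that order (R = Rz(yaw) Ry(pitch) Rx(roll)).
In Python, from plant import get_obs, vision, workorder gives the robot as it stands.
- The arm moves only by the shell command python3 -m pendant 'ROWS' [OPENING]. ROWS is a JSON object of lists of equal length, an entry for each row: "dp": the shift along the tool's x, y, z in m, a list of three; "rotation": the turn, a rotation vector about the tool's x, y, z in rad, a list of three. A call has 1 to 8 rows; each row is the pose to reach, as a shift and turn from the pose commanded when the call began, along the tool's axes at that moment; what a row does not reach only later rows make up. A row lasts 1/8 s, in which the tool goes at most 62.5 mm and 10.7 degrees, less where a joint would pass 70% of its speed; a pose out of reach is approached as far as the arm can. A call with a gripper value outside its range is refused whole. OPENING is the finger opening in m, from 0 to 0.0918, set as the call begins (- or left out, the last holds). The fingers move at their own pace and stop on an object; the grip force is fixed at half the most. Time passes only in rows, so rows that repeat a pose let the fingers close. It gives the time, the measured TCP pose, the force, the opening and the grip force at its end, in the units of the state.
- get_obs(): the state, without advancing time (a new reading comes with each control period).
- vision.capture(name): name is "side" or "top"; returns a dict with "pixels" (384x512x3 uint8, red, green, blue), "vfov" (degrees; the focal length in pixels is half the picture's height over the tangent of half this angle, whatever the lens; pixels are square), "cx", "cy" (the principal point, pixels), "pose" (4x4, takes a point from camera to world coordinates). Camera axes: x right, y up, looking along -z (the intrinsics and any distortion apply to the point x, -y, -z); pixel columns grow to the right and rows downward; lengths in mm; the calibration is good to about 2 mm. A picture is of the moment at which its call begins. There is no depth.
- workorder.close_job(): hands the job in; it is judged then, once.
The state is a dict: "time": time; "joint_positions": joint angles; "dq": joint speeds; "tau": joint torques, N m; "tool_pos": TCP position; "tcp_rot": TCP orientation; "contact_force": force on the tool from outside, world axes, zero at the start; "moment": the same for the moment, N m; "grip_width": finger opening in mm; "finger_force": force on a finger pad.
Only numpy, scipy, OpenCV 4.12 (cv2) and the standard library are available. Lean on these libraries where they do the work, as an engineer would, in place of code of your own. Each camera call takes 0.05 s, during which the arm holds its last target. There are 200 camera calls.

## Working session

There is one attempt and no reset: what is moved stays moved. The work goes in short steps, Python scripts to look and compute and a shell command to move; the robot and the scene stay as the last step left them, time stands still between calls to the robot, and variables do not carry over. Pictures are saved under pics/ and viewed, at most 10 in all, crops included, and the job is handed in when it is done.

```bash
mkdir -p pics; python3 - <<'E'
from plant import get_obs, vision
import cv2
print(get_obs())
for n in ("side","top"):
    d=vision.capture(n); cv2.imwrite(f"pics/{n}0.png",d["pixels"][:,:,::-1])
    print(n,{k:v for k,v in d.items() if k!="pixels"})
E
```

```text
{'time': 0.0, 'joint_positions': array([ 1.20402826e+00,  3.42705730e-01,  1.52505135e+00, -1.26275364e-05,
        1.27537437e+00, -1.46003620e-01]), 'dq': array([ 3.84098922e-04,  8.36986200e-04, -1.24238230e-03,  8.77493082e-04,
       -6.13400788e-04,  1.05478961e-05]), 'tau': array([ 1.09494482e-03, -4.31246996e+01, -2.44226038e+01,  7.19908183e-02,
        5.60121203e-02, -1.67094618e-04]), 'tool_pos': array([114.79509693, 511.86893711, 226.0417943 ]), 'tcp_rot': array([-3.14006847e+00, -2.11926004e-04,  2.92083173e+00]), 'contact_force': array([-0.47407876,  0.8273708 , -0.29856914]), 'moment': array([-0.01734885, -0.05805967, -0.04929406]), 'finger_force': 0.0, 'grip_width': 91.97153451738151}
side {'vfov': 51.03634047601292, 'cx': 253.14870637449093, 'cy': 191.593985946629, 'pose': array([[ 7.52003961e-01,  4.76727991e-01, -4.55214746e-01,
        -1.11319251e+02],
       [-6.59102285e-01,  5.52856781e-01, -5.09836795e-01,
        -7.51608778e+02],
       [ 8.61508775e-03,  6.83432369e-01,  7.29962997e-01,
         1.13296300e+03],
       [ 0.00000000e+00,  0.00000000e+00,  0.00000000e+00,
         1.00000000e+00]])}
top {'vfov': 42.595637889342285, 'cx': 253.64435427691322, 'cy': 192.0342668417739, 'pose': array([[-2.68942469e-02,  9.94549698e-01, -1.00735285e-01,
         4.30875124e+02],
       [-9.99637676e-01, -2.68684690e-02,  1.61288767e-03,
        -2.74611079e+00],
       [-1.10250593e-03,  1.00742164e-01,  9.94911956e-01,
         1.64000142e+03],
       [ 0.00000000e+00,  0.00000000e+00,  0.00000000e+00,
         1.00000000e+00]])}
```

View pics/side0.png

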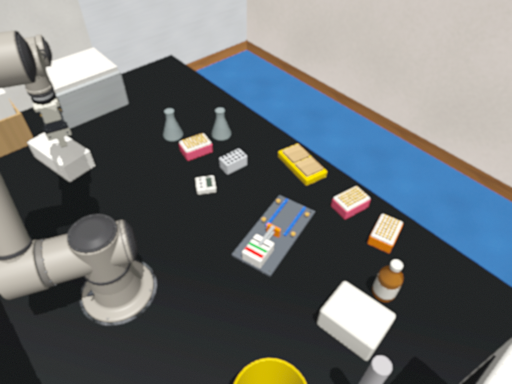

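View pics/top0.png

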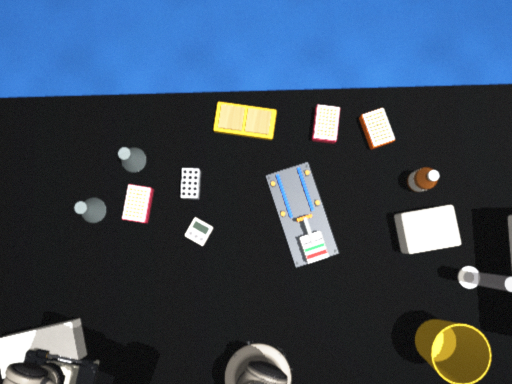

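The top view shows the block near (190,183), the tip rack near (137,203), the timer at (199,231), and the deck around (302,215). The stop (orange) is at about (304,217) and the housing at (314,247), so the push runs down the picture, towards the robot. In the side view the block is near (233,161) and the deck near (274,234).

```bash
cat > h.py <<'E'
import numpy as np, cv2
from plant import get_obs, vision
def ray(d,uv):
    h=d["pixels"].shape[0]; f=h/2/np.tan(np.radians(d["vfov"]/2))
    v=np.array([(uv[0]-d["cx"])/f,-(uv[1]-d["cy"])/f,-1.]); T=d["pose"]
    v=T[:3,:3]@v; return T[:3,3],v/np.linalg.norm(v)
def onz(d,uv,z):
    o,v=ray(d,uv); return o+v*(z-o[2])/v[2]
def tri(d1,u1,d2,u2):
    o,v=ray(d1,u1); p,w=ray(d2,u2)
    s=np.linalg.lstsq(np.c_[v,-w],p-o,rcond=None)[0]
    a,b=o+v*s[0],p+w*s[1]; return (a+b)/2,np.linalg.norm(a-b)
def blobs(d,box,f,amin=3):
    """box x0,y0,x1,y1; f(h,s,v)->mask; contour-less components: area, centroid, minAreaRect"""
    x0,y0,x1,y1=box; hsv=cv2.cvtColor(d["pixels"],cv2.COLOR_RGB2HSV).astype(int)[y0:y1,x0:x1]
    m=f(*np.moveaxis(hsv,2,0)).astype(np.uint8); n,l,st,c=cv2.connectedComponentsWithStats(m)
    out=[]
    for i in range(1,n):
        if st[i,4]>=amin:
            pts=np.argwhere(l==i)[:,::-1].astype(np.float32)+np.float32([x0,y0])
            out.append((int(st[i,4]),c[i]+[x0,y0],cv2.minAreaRect(pts)))
    return sorted(out,key=lambda o:-o[0])
BLUE=lambda h,s,v:(abs(h-107)<14)&(s>130)&(v>90)
ORANGE=lambda h,s,v:(h>5)&(h<20)&(s>150)&(v>120)
SILVER=lambda h,s,v:(s<60)&(v>105)
E
python3 - <<'E'
from h import *
s,t=vision.capture("side"),vision.capture("top")
rows=[]
for d,bs in ((t,[(165,160,215,210),(255,155,345,275)]),(s,[(205,135,255,185),(225,185,325,285)])):
    rows.append(np.hstack([cv2.resize(d["pixels"][y0:y1,x0:x1],(400,300) if 0 else (300 if i==0 else 300,300),interpolation=cv2.INTER_CUBIC) for i,(x0,y0,x1,y1) in enumerate(bs)]))
cv2.imwrite("pics/z1.png",np.vstack(rows)[:,:,::-1])
for nm,d,bb,db in (("top",t,(170,160,212,208),(255,155,345,275)),("side",s,(212,142,252,180),(225,185,325,285))):
    for k,f,b in (("silver",SILVER,bb),("blue",BLUE,db),("orange",ORANGE,db)):
        for o in blobs(d,b,f)[:7]: print(nm,k,o[0],o[1].round(1),np.round(cv2.boxPoints(o[2]),1).tolist())
E
```

```text
top silver 569 [189.9 183.1] [[180.0, 168.0], [200.0, 168.0], [200.0, 198.0], [180.0, 198.0]]
top blue 121 [283.6 195.4] [[275.3999938964844, 175.1999969482422], [278.1000061035156, 174.3000030517578], [292.1000061035156, 216.3000030517578], [289.3999938964844, 217.1999969482422]]
top blue 114 [304.5 188. ] [[296.3999938964844, 168.1999969482422], [299.1000061035156, 167.3000030517578], [313.1000061035156, 209.3000030517578], [310.3999938964844, 210.1999969482422]]
side silver 518 [233.2 160.7] [[216.0, 158.0], [241.60000610351562, 145.1999969482422], [250.39999389648438, 162.8000030517578], [224.8000030517578, 175.60000610351562]]
side silver 14 [212.9 177.1] [[212.0, 175.0], [214.0, 175.0], [214.0, 179.0], [212.0, 179.0]]
side blue 104 [294.2 220.9] [[282.79998779296875, 234.10000610351562], [303.3999938964844, 205.8000030517578], [305.79998779296875, 207.60000610351562], [285.20001220703125, 235.89999389648438]]
side blue 88 [278.1 209.9] [[268.20001220703125, 220.39999389648438], [286.0, 197.1999969482422], [288.3999938964844, 199.0], [270.5, 222.1999969482422]]
side orange 42 [276.8 231.7] [[274.0, 227.0], [279.0, 227.0], [279.0, 236.0], [274.0, 236.0]]
side orange 13 [268.3 226. ] [[266.3999938964844, 228.8000030517578], [268.20001220703125, 223.39999389648438], [270.29998779296875, 224.10000610351562], [268.5, 229.5]]
```

View pics/z1.png

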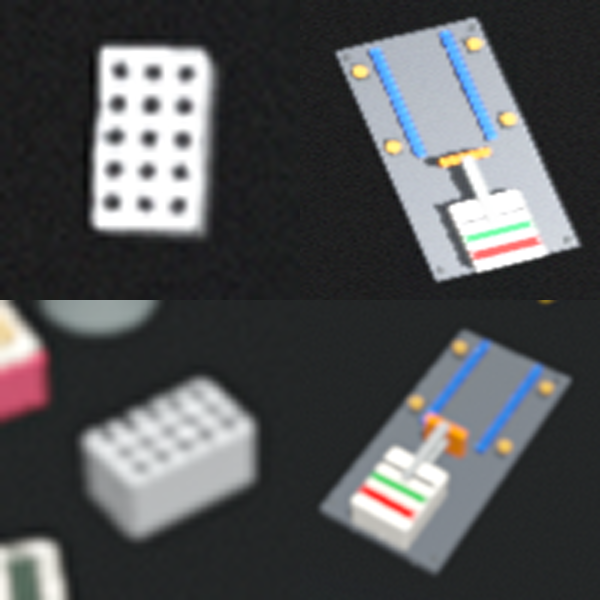

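The zoom shows the block's 5×3 wells clearly, with its long side nearly vertical in the top view. The plate, rails, stop and gauge are clear too, and the needle rests above the green. Next I'll compute the poses.

```bash
cat > m.py <<'E'
from h import *
s,t=vision.capture("side"),vision.capture("top")
def wells(d,box,thr):
    x0,y0,x1,y1=box;k=8
    g=cv2.resize(cv2.cvtColor(d["pixels"][y0:y1,x0:x1],cv2.COLOR_RGB2GRAY),None,fx=k,fy=k,interpolation=cv2.INTER_CUBIC)
    bh=cv2.morphologyEx(g,cv2.MORPH_BLACKHAT,cv2.getStructuringElement(cv2.MORPH_ELLIPSE,(31,31)))
    n,l,st,c=cv2.connectedComponentsWithStats((bh>thr).astype(np.uint8))
    return np.array([(c[i]+.5)/k-.5+[x0,y0] for i in range(1,n) if 40<st[i,4]<1200])
if __name__=="__main__":
    wt=wells(t,(181,168,201,199),50); ws=wells(s,(215,145,251,175),18)
    print(len(wt),len(ws)); print(ws.round(1).tolist()); print(wt.round(1).tolist())
    P=np.array([onz(t,u,50) for u in wt])[:,:2].astype(np.float32)
    print("wells rect",cv2.minAreaRect(P),P.mean(0))
    m=wt.mean(0); q=ws.mean(0); print(tri(t,m,s,q))
    so=blobs(t,(170,160,212,208),SILVER)[0]
    print("side plane50",onz(s,q,50))
    T=sorted(blobs(t,(255,155,345,275),BLUE)[:2],key=lambda o:o[1][0]); S=sorted(blobs(s,(225,185,325,285),BLUE)[:2],key=lambda o:o[1][0])
    C=[]
    for a,b in zip(T,S):
        print("rail tri",tri(t,a[1],s,b[1]),"mid18",onz(t,a[1],19)); C.append(onz(t,a[1],19))
        pts=cv2.boxPoints(a[2]); Q=np.array([onz(t,p,20)[:2] for p in pts],np.float32); print(cv2.minAreaRect(Q))
    gap=C[1]-C[0]; print("gap",np.linalg.norm(gap),"dir yaw",np.arctan2(gap[1],gap[0]),"mid",(C[0]+C[1])/2)
    h=cv2.cvtColor(t["pixels"],cv2.COLOR_RGB2GRAY)[155:275,255:345]
    cs,_=cv2.findContours((h>70).astype(np.uint8),cv2.RETR_EXTERNAL,cv2.CHAIN_APPROX_NONE)
    c=max(cs,key=cv2.contourArea)[:,0]+[255,155]
    Q=np.array([onz(t,p,12)[:2] for p in c],np.float32); r=cv2.minAreaRect(Q); print("plate",r,cv2.boxPoints(r).tolist())
    for b in blobs(t,(295,205,320,230),lambda h,s,v:(h>8)&(h<28)&(s>110)&(v>100)): print("stop",b[0],b[1],onz(t,b[1],55),b[2])
E
python3 m.py
```

```text
18 8
[[240.5, 153.2], [230.1, 153.5], [226.2, 155.4], [222.6, 157.3], [230.1, 159.3], [225.5, 159.9], [227.9, 162.4], [228.7, 174.0]]
[[181.1, 173.6], [195.4, 167.8], [184.6, 171.3], [190.1, 171.6], [195.5, 171.8], [184.1, 176.8], [189.7, 177.0], [195.2, 177.2], [183.6, 182.3], [189.4, 182.6], [195.0, 182.9], [183.5, 187.8], [189.1, 188.1], [194.6, 188.3], [183.2, 193.2], [188.7, 193.6], [194.2, 193.8], [188.2, 198.0]]
wells rect ((627.196044921875, 205.4069366455078), (97.76318359375, 47.34046173095703), 0.65776526927948) [630.03357 203.36383]
(array([625.32003224, 210.45538277,  32.74324748]), np.float64(16.734208617418357))
side plane50 [606.93656805 199.97976483  50.        ]
rail tri (array([ 582.53442993, -105.74025089,   29.46567992]), np.float64(7.017271831165281)) mid18 [ 580.78877022 -104.13673943   19.        ]
((580.1990966796875, -104.38179779052734), (146.6240692138672, 9.462944030761719), 16.515270233154297)
rail tri (array([ 603.47315482, -174.35882587,   13.92531772]), np.float64(1.462007258584)) mid18 [ 603.49382618 -174.3029458    19.        ]
((602.708251953125, -174.7345733642578), (144.81398010253906, 9.462615966796875), 16.7556095123291)
gap 73.74832935300697 dir yaw -1.2578405979059017 mid [ 592.1412982  -139.21984262   19.        ]
plate ((518.7689208984375, -162.46192932128906), (323.9698486328125, 152.74014282226562), 16.332609176635742) [[341.8445739746094, -134.7259979248047], [384.7970886230469, -281.3023681640625], [695.6932373046875, -190.19786071777344], [652.74072265625, -43.621490478515625]]
stop 48 [302.83333333 217.54166667] [ 504.62483339 -161.30218184   55.        ] ((303.39697265625, 217.26803588867188), (4.061384677886963, 15.737865447998047), 66.03750610351562)
```

```bash
python3 - <<'E'
from m import *
w=wells(t,(181,168,201,199),50); w=np.array([p for p in w if 183<p[0]<196 and 170<p[1]<195]); print(len(w),w.mean(0))
P=np.array([onz(t,u,50)[:2] for u in w],np.float32); r=cv2.minAreaRect(P); print(P.mean(0),r)
vx=cv2.fitLine(P,cv2.DIST_L2,0,.01,.01).ravel(); print("yaw",np.degrees(np.arctan2(vx[1],vx[0])))
# side view: top-face corners from silver silhouette, brighter top
g=cv2.cvtColor(s["pixels"],cv2.COLOR_RGB2GRAY)[140:182,210:255]
cs,_=cv2.findContours((cv2.resize(g,None,fx=6,fy=6,interpolation=cv2.INTER_CUBIC)>95).astype(np.uint8),cv2.RETR_EXTERNAL,cv2.CHAIN_APPROX_NONE)
c=max(cs,key=cv2.contourArea); a=cv2.approxPolyDP(cv2.convexHull(c),9,True)[:,0]; A=(a+.5)/6-.5+[210,140]; print("sil side",A.round(1).tolist())
print(tri(t,w.mean(0),s,(233.2,156.4)))
# project predicted corners into side for check
def proj(d,p):
    q=np.linalg.inv(d["pose"])@np.r_[p,1]; f=192/np.tan(np.radians(d["vfov"]/2)); return [d["cx"]+f*q[0]/-q[2],d["cy"]-f*q[1]/-q[2]]
c0=P.mean(0); y=np.arctan2(vx[1],vx[0]); R=np.array([[np.cos(y),-np.sin(y)],[np.sin(y),np.cos(y)]])
for z in (50,0):print(z,[np.round(proj(s,np.r_[c0+R@[i*48,j*28],z]),1).tolist() for i,j in ((1,1),(1,-1),(-1,-1),(-1,1))])
E
```

```text
15 [189.36633899 182.55807648]
[628.50854 202.7765 ] ((628.5361938476562, 202.99249267578125), (36.99209213256836, 72.14129638671875), 85.76166534423828)
yaw -4.271847
sil side [[239.9, 148.1], [247.1, 155.1], [246.8, 164.6], [226.1, 173.8], [219.6, 166.4], [218.2, 157.2], [237.1, 147.6]]
(array([629.11600883, 201.97587543,  51.46083232]), np.float64(2.063768185261319))
50 [[238.4, 148.3], [246.5, 155.7], [226.8, 165.4], [218.9, 157.7]]
0 [[238.6, 157.4], [246.5, 164.8], [227.3, 174.5], [219.5, 166.8]]
```

Both views agree: block centre is (628.7, 202.3), top at z≈51, yaw −4.3°. The deck centre is about (518.8, −162), with deck x at yaw 180+16.5°, giving a channel of 64 mm between rails. I'll go above the block first.

```bash
cat > go.py <<'E'
import sys
from h import *
from scipy.spatial.transform import Rotation as R
x,y,z,yaw=map(float,sys.argv[1:5]); o=get_obs()
A=R.from_euler("xyz",o["tcp_rot"]); B=R.from_euler("xyz",[np.pi,0,np.radians(yaw)])
print("t",o["time"],"pos",o["tool_pos"].round(1),"yaw",np.degrees(o["tcp_rot"]).round(2),"F",o["contact_force"].round(1),"w",round(o["grip_width"],1))
print("dp m",(A.inv().apply(np.array([x,y,z])-o["tool_pos"])/1000).round(4),"rot",(A.inv()*B).as_rotvec().round(4))
E
python3 -m pendant '{"dp":[[-0.06,-0.02,0],[-0.12,-0.04,0.01],[-0.18,-0.06,0.02],[-0.24,-0.08,0.03],[-0.30,-0.10,0.04],[-0.36,-0.12,0.05],[-0.42,-0.14,0.06],[-0.48,-0.16,0.07]],"rotation":[[0,0,-0.02],[0,0,-0.04],[0,0,-0.06],[0,0,-0.08],[0,0,-0.1],[0,0,-0.12],[0,0,-0.146],[0,0,-0.146]]}' 0.0918
python3 go.py 628.7 202.3 120 175.73
```

```text
time: 1.4
tool_pos: [540.3, 255.6, 158.3]
tcp_rot: [3.141, 0.0, 3.067]
contact_force: [0.5, 0.8, 0.3]
grip_width: 91.8
finger_force: 0.0
t 1.4 pos [540.3 255.6 158.3] yaw [1.7998e+02 2.0000e-02 1.7572e+02] F [0.5 0.8 0.3] w 91.8
dp m [-0.0922 -0.0466  0.0383] rot [ 0.0004  0.0003 -0.0001]
```

```bash

python3 -m pendant '{"dp":[[-0.046,-0.023,0],[-0.092,-0.0466,0.02],[-0.092,-0.0466,0.04],[-0.092,-0.0466,0.04],[-0.092,-0.0466,0.04]],"rotation":[[0,0,0],[0,0,0],[0,0,0],[0,0,0],[0,0,0]]}'
python3 go.py 628.7 202.3 20 175.73
python3 - <<'E'
from h import *
a,b=vision.capture("top"),vision.capture("side")
A=cv2.resize(a["pixels"][140:230,150:240],(400,400),interpolation=2);B=cv2.resize(b["pixels"][90:190,180:280],(400,400),interpolation=2)
cv2.imwrite("pics/a1.png",np.hstack([A,B])[:,:,::-1])
E
```

```text
time: 2.02
tool_pos: [626.8, 204.1, 119.4]
tcp_rot: [3.141, 0.001, 3.068]
contact_force: [-0.2, -0.5, 0.0]
grip_width: 91.8
finger_force: 0.0
t 2.025 pos [626.8 204.1 119.4] yaw [1.7998e+02 5.0000e-02 1.7576e+02] F [-0.2 -0.5  0. ] w 91.8
dp m [-0.0019 -0.0017  0.0994] rot [0.0004 0.0009 0.0005]
```

View pics/a1.png

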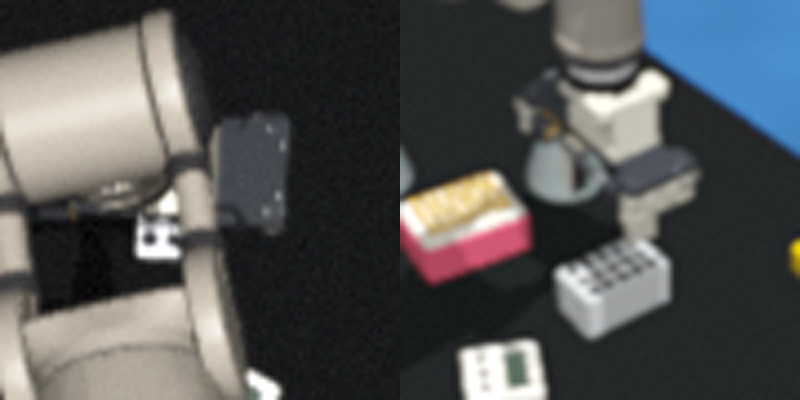

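The fingers straddle the block along its width: in the side view the block is at about (612,285) on the composite with the fingers above it. Descending and closing.

```bash

python3 -m pendant '{"dp":[[-0.001,-0.001,0.03],[-0.001,-0.001,0.06],[-0.001,-0.001,0.085],[-0.001,-0.001,0.098],[-0.001,-0.001,0.1],[-0.001,-0.001,0.1]],"rotation":[[0,0,0],[0,0,0],[0,0,0],[0,0,0],[0,0,0],[0,0,0]]}'
python3 go.py 628.7 202.3 20 175.73
python3 -m pendant '{"dp":[[0,0,0],[0,0,0],[0,0,0],[0,0,0],[0,0,0],[0,0,0]],"rotation":[[0,0,0],[0,0,0],[0,0,0],[0,0,0],[0,0,0],[0,0,0]]}' 0.04
```

```text
time: 2.88
tool_pos: [628.5, 202.7, 19.7]
tcp_rot: [3.141, 0.002, 3.067]
contact_force: [0.8, 0.3, -0.3]
grip_width: 91.9
finger_force: 0.0
t 2.875 pos [628.5 202.7  19.7] yaw [1.7997e+02 1.1000e-01 1.7573e+02] F [ 0.8  0.3 -0.3] w 91.9
dp m [-0.0003 -0.0004 -0.0003] rot [0.0005 0.0019 0.    ]
time: 3.62
tool_pos: [627.9, 203.0, 18.7]
tcp_rot: [3.141, 0.001, 3.067]
contact_force: [-0.1, 5.1, 1.2]
grip_width: 55.8
finger_force: 30.0
```

```bash

python3 -m pendant '{"dp":[[0,0,-0.02],[0,0,-0.05],[0,0,-0.08],[0,0,-0.1],[0,0,-0.1]],"rotation":[[0,0,0],[0,0,0],[0,0,0],[0,0,0],[0,0,0]]}'
python3 -m pendant '{"dp":[[0.001,-0.03,0],[0.004,-0.08,0],[0.007,-0.13,0],[0.009,-0.18,0],[0.012,-0.24,0],[0.014,-0.29,0],[0.016,-0.33,0],[0.017,-0.347,0]],"rotation":[[0,0,-0.03],[0,0,-0.08],[0,0,-0.13],[0,0,-0.18],[0,0,-0.24],[0,0,-0.3],[0,0,-0.34],[0,0,-0.3625]]}'
python3 -m pendant '{"dp":[[0,0,0],[0,0,0],[0,0,0]],"rotation":[[0,0,0],[0,0,0],[0,0,0]]}'
python3 go.py 585.6 -141.8 60 196.5
python3 - <<'E'
from h import *
a,b=vision.capture("top"),vision.capture("side")
A=cv2.resize(a["pixels"][150:270,245:365],(400,400),interpolation=2);B=cv2.resize(b["pixels"][150:280,220:350],(400,400),interpolation=2)
cv2.imwrite("pics/a2.png",np.hstack([A,B])[:,:,::-1])
E
```

```text
time: 4.25
tool_pos: [628.5, 202.2, 120.6]
tcp_rot: [3.141, 0.003, 3.067]
contact_force: [-0.1, -0.3, -6.3]
grip_width: 55.6
finger_force: 30.0
time: 5.25
tool_pos: [583.3, -144.8, 117.1]
tcp_rot: [3.14, -0.003, -2.856]
contact_force: [-0.9, -0.1, -5.8]
grip_width: 56.0
finger_force: 30.0
time: 5.62
tool_pos: [584.8, -141.1, 118.2]
tcp_rot: [3.141, -0.001, -2.853]
contact_force: [0.6, 0.2, -5.8]
grip_width: 55.5
finger_force: 30.0
t 5.625 pos [ 584.8 -141.1  118.2] yaw [ 1.7996e+02 -3.0000e-02 -1.6345e+02] F [ 0.6  0.2 -5.8] w 55.5
dp m [-0.0006 -0.0009  0.0582] rot [ 0.0007 -0.0005  0.0009]
```

View pics/a2.png

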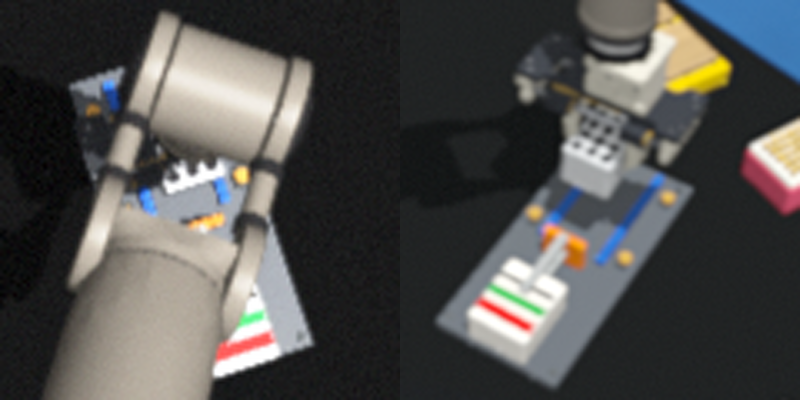

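The block is held level over the channel. In the side crop its front face is at (595,170) between the rails, with the stop at (563,245). I'll lower it to just above the rails and check alignment.

```bash

python3 -m pendant '{"dp":[[0,0,0.02],[0,0,0.045],[0,0,0.06],[0,0,0.07],[0,0,0.07],[0,0,0.07]],"rotation":[[0,0,0],[0,0,0],[0,0,0],[0,0,0],[0,0,0],[0,0,0]]}'
python3 go.py 585.6 -141.8 32 196.5
python3 - <<'E'
from h import *
a,b=vision.capture("top"),vision.capture("side")
A=cv2.resize(a["pixels"][160:240,265:345],(400,400),interpolation=2);B=cv2.resize(b["pixels"][185:250,255:320],(400,400),interpolation=2)
cv2.imwrite("pics/a3.png",np.hstack([A,B])[:,:,::-1])
E
```

```text
time: 6.48
tool_pos: [585.5, -142.5, 49.3]
tcp_rot: [-3.141, 0.001, -2.854]
contact_force: [-0.2, -0.1, -5.3]
grip_width: 56.1
finger_force: 30.0
t 6.475 pos [ 585.5 -142.5   49.3] yaw [-1.7995e+02  7.0000e-02 -1.6351e+02] F [-0.2 -0.1 -5.3] w 56.1
dp m [-0.0003  0.0006  0.0173] rot [-0.0008  0.0013 -0.0002]
```

View pics/a3.png

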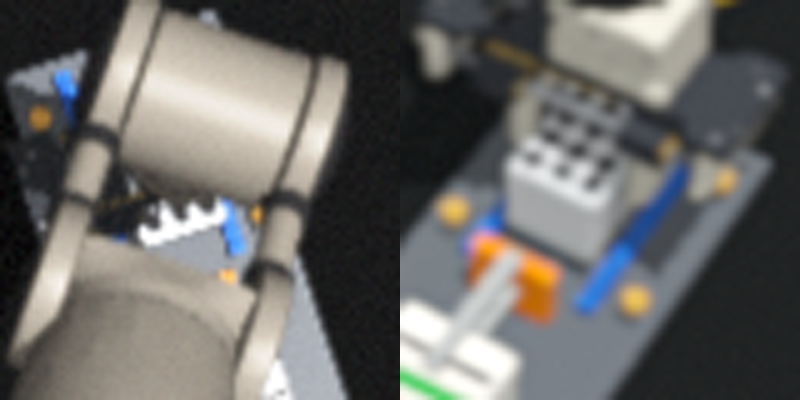

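```bash
python3 - <<'E'
from h import *
a,b=vision.capture("top"),vision.capture("side")
y=np.radians(16.5); e=np.array([np.cos(y),np.sin(y)]); n=np.array([-e[1],e[0]])
f=lambda p:(round(float(e@p[:2]),1),round(float(n@p[:2]),1))
T=lambda u,v:((u+.5)/5-.5+265,(v+.5)/5-.5+160); S=lambda u,v:((u-400+.5)/6.154-.5+255,(v+.5)/6.154-.5+185)
print("TCP",f(get_obs()["tool_pos"]))
for q in ((143,240),(232,220)): print("top ftop",f(onz(a,T(*q),79.7)))
for q in ((505,160),(610,195)): print("side ftop",f(onz(b,S(*q),79.7)))
for q in ((503,228),(605,262)): print("side fbot",f(onz(b,S(*q),29.7)))
for d,nm,bx in ((a,"top",(265,160,345,240)),(b,"side",(255,185,320,250))):
    for o in blobs(d,bx,BLUE,10):
        Q=np.array([onz(d,p,20) for p in cv2.boxPoints(o[2])]); print(nm,o[0],[f(q) for q in Q],f(Q.mean(0)))
E
```

```text
TCP (520.7, -302.8)
top ftop (477.0, -276.3)
top ftop (471.6, -334.1)
side ftop (477.3, -271.5)
side ftop (486.7, -333.1)
side fbot (470.6, -276.5)
side fbot (480.5, -337.5)
top 22 [(599.9, -260.1), (600.0, -272.7), (575.7, -272.7), (575.6, -260.1)] (587.8, -266.4)
top 21 [(478.8, -334.4), (478.8, -343.8), (453.9, -343.7), (453.8, -334.3)] (466.3, -339.0)
side 86 [(452.4, -331.2), (572.7, -336.0), (568.6, -350.0), (449.0, -344.7)] (510.7, -340.5)
```

Lateral alignment is good (TCP −302.8, channel middle about −302.3). Lowering in steps while watching force.

```bash

python3 -m pendant '{"dp":[[0,0,0.006],[0,0,0.012],[0,0,0.014],[0,0,0.014]],"rotation":[[0,0,0],[0,0,0],[0,0,0],[0,0,0]]}'
python3 -m pendant '{"dp":[[0,0,0.001],[0,0,0.002],[0,0,0.002]],"rotation":[[0,0,0],[0,0,0],[0,0,0]]}'
python3 -m pendant '{"dp":[[0,0,0.001],[0,0,0.0015],[0,0,0.0015]],"rotation":[[0,0,0],[0,0,0],[0,0,0]]}'
```

```text
time: 7.18
tool_pos: [584.7, -142.2, 34.1]
tcp_rot: [3.141, -0.0, -2.854]
contact_force: [-0.0, 0.4, -5.1]
grip_width: 56.0
finger_force: 30.0
time: 7.55
tool_pos: [584.8, -142.3, 32.5]
tcp_rot: [3.141, -0.0, -2.854]
contact_force: [-0.9, -0.6, -5.1]
grip_width: 55.4
finger_force: 30.0
time: 7.92
tool_pos: [584.8, -142.3, 30.9]
tcp_rot: [3.141, -0.0, -2.854]
contact_force: [-1.1, 0.1, -6.5]
grip_width: 55.8
finger_force: 30.0
```

```bash

python3 -m pendant '{"dp":[[0,0,0.0005],[0,0,0.001],[0,0,0.001]],"rotation":[[0,0,0],[0,0,0],[0,0,0]]}'
python3 -m pendant '{"dp":[[0,0,0.0005],[0,0,0.001],[0,0,0.001]],"rotation":[[0,0,0],[0,0,0],[0,0,0]]}'
```

```text
time: 8.3
tool_pos: [585.0, -142.3, 30.7]
tcp_rot: [-3.141, 0.0, -2.854]
contact_force: [-2.7, 2.1, 3.3]
grip_width: 55.7
finger_force: 30.0
time: 8.68
tool_pos: [585.0, -142.3, 30.7]
tcp_rot: [-3.141, 0.001, -2.854]
contact_force: [-4.9, 1.4, 10.4]
grip_width: 55.9
finger_force: 30.0
```

It is on the floor. I'll relieve the downward press slightly and advance towards the stop.

```bash

python3 -m pendant '{"dp":[[0,0,-0.001],[0,0,-0.001],[0.004,0,-0.001],[0.01,0,-0.001],[0.016,0,-0.001],[0.022,0,-0.001],[0.024,0,-0.001],[0.024,0,-0.001]],"rotation":[[0,0,0],[0,0,0],[0,0,0],[0,0,0],[0,0,0],[0,0,0],[0,0,0],[0,0,0]]}'
python3 -m pendant '{"dp":[[0.002,0,0],[0.004,0,0],[0.006,0,0],[0.008,0,0],[0.008,0,0]],"rotation":[[0,0,0],[0,0,0],[0,0,0],[0,0,0],[0,0,0]]}'
python3 -m pendant '{"dp":[[0.002,0,0],[0.004,0,0],[0.006,0,0],[0.008,0,0],[0.008,0,0]],"rotation":[[0,0,0],[0,0,0],[0,0,0],[0,0,0],[0,0,0]]}'
python3 - <<'E'
from h import *
a,b=vision.capture("top"),vision.capture("side")
A=cv2.resize(a["pixels"][190:270,270:350],(400,400),interpolation=2);B=cv2.resize(b["pixels"][205:275,235:305],(400,400),interpolation=2)
cv2.imwrite("pics/a4.png",np.hstack([A,B])[:,:,::-1])
E
```

```text
time: 9.68
tool_pos: [563.4, -149.7, 30.7]
tcp_rot: [-3.139, 0.003, -2.854]
contact_force: [5.0, -1.2, 3.7]
grip_width: 56.0
finger_force: 30.0
time: 10.3
tool_pos: [555.7, -151.7, 30.7]
tcp_rot: [-3.14, 0.003, -2.854]
contact_force: [4.5, 2.0, 5.4]
grip_width: 55.6
finger_force: 30.0
time: 10.92
tool_pos: [548.7, -153.9, 30.8]
tcp_rot: [-3.139, 0.004, -2.854]
contact_force: [6.9, 1.8, 2.5]
grip_width: 55.7
finger_force: 30.0
```

View pics/a4.png

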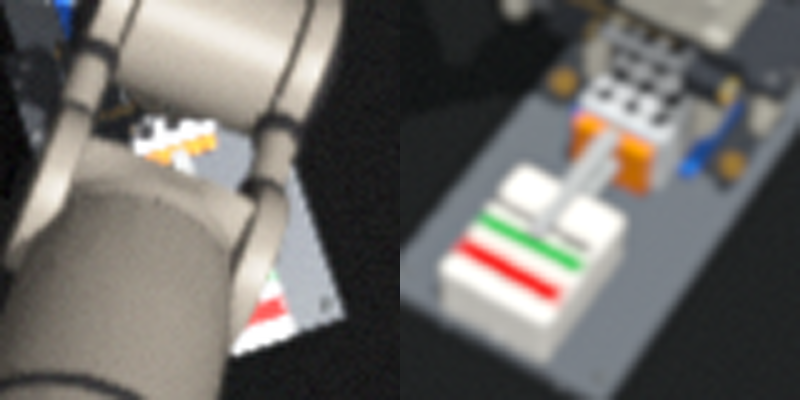

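The block now touches the stop: in the side crop the orange plate at (612,152) sits against the block, and the needle near (545,222) is just short of the green stripe. Pushing on in small steps.

```bash

python3 -m pendant '{"dp":[[0.002,0,-0.0003],[0.004,0,-0.0005],[0.006,0,-0.0005],[0.006,0,-0.0005]],"rotation":[[0,0,0],[0,0,0],[0,0,0],[0,0,0]]}'
python3 -m pendant '{"dp":[[0.002,0,0],[0.004,0,0],[0.006,0,0],[0.006,0,0],[0.006,0,0]],"rotation":[[0,0,0],[0,0,0],[0,0,0],[0,0,0],[0,0,0]]}'
python3 - <<'E'
from h import *
y=np.radians(16.5); e=np.array([np.cos(y),np.sin(y)]);o=get_obs(); print("deckx",451.3-e@o["tool_pos"][:2], e@o["contact_force"][:2],o["contact_force"])
b=vision.capture("side"); B=cv2.resize(b["pixels"][205:275,235:305],(600,600),interpolation=2)
cv2.imwrite("pics/a5.png",B[:,:,::-1])
# stop plate front top travel: orange centroid, and earlier rest orange centroid (276.8,231.7)
for q in blobs(b,(255,205,300,250),ORANGE,8): print(q[0],q[1])
E
```

```text
time: 11.52
tool_pos: [542.9, -155.5, 30.8]
tcp_rot: [-3.139, 0.004, -2.854]
contact_force: [8.8, 2.0, -1.1]
grip_width: 55.6
finger_force: 30.0
time: 12.15
tool_pos: [537.7, -157.1, 30.8]
tcp_rot: [-3.139, 0.005, -2.854]
contact_force: [10.4, 2.6, -1.8]
grip_width: 55.3
finger_force: 30.0
deckx -19.654264286370847 10.717333957971311 [10.40328532  2.6141499  -1.77652943]
42 [273.83333333 235.66666667]
16 [265.0625 229.8125]
```

View pics/a5.png

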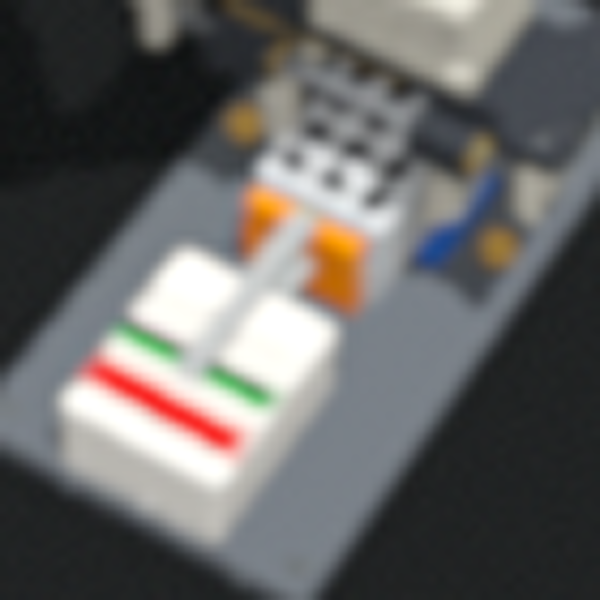

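The needle tip at about (200,365) lies at the green stripe, well clear of the red. I'll check the travel numerically.

```bash
python3 - <<'E'
from h import *
y=np.radians(16.5); e=np.array([np.cos(y),np.sin(y)]); n=np.array([-e[1],e[0]])
b=vision.capture("side")
for p,q in (((276.8,231.7),(273.83,235.67)),((268.3,226.0),(265.06,229.81))):
    d=(onz(b,q,40)-onz(b,p,40))[:2]; print("travel",-e@d,n@d)
E
python3 -m pendant '{"dp":[[0.001,0,0],[0.001,0,0],[0.001,0,0],[0.001,0,0],[0.001,0,0],[0.001,0,0],[0.001,0,0],[0.001,0,0]],"rotation":[[0,0,0],[0,0,0],[0,0,0],[0,0,0],[0,0,0],[0,0,0],[0,0,0],[0,0,0]]}'
python3 -m pendant '{"dp":[[0,0,0],[0,0,0],[0,0,0],[0,0,0],[0,0,0],[0,0,0],[0,0,0],[0,0,0]],"rotation":[[0,0,0],[0,0,0],[0,0,0],[0,0,0],[0,0,0],[0,0,0],[0,0,0],[0,0,0]]}'
python3 -m pendant '{"dp":[[0,0,0],[0,0,0],[0,0,0],[0,0,0],[0,0,0],[0,0,0],[0,0,0],[0,0,0]],"rotation":[[0,0,0],[0,0,0],[0,0,0],[0,0,0],[0,0,0],[0,0,0],[0,0,0],[0,0,0]]}'
```

```text
travel 19.988448823322784 0.05259380246409662
travel 20.183636602856115 0.8692594615680866
time: 13.25
tool_pos: [537.0, -157.3, 30.9]
tcp_rot: [-3.139, 0.006, -2.854]
contact_force: [10.8, 3.6, -1.1]
grip_width: 55.8
finger_force: 30.0
time: 14.25
tool_pos: [537.0, -157.3, 30.9]
tcp_rot: [-3.139, 0.006, -2.854]
contact_force: [11.3, 3.3, -1.8]
grip_width: 55.9
finger_force: 30.0
time: 15.25
tool_pos: [537.0, -157.3, 30.9]
tcp_rot: [-3.139, 0.006, -2.854]
contact_force: [11.0, 3.4, -2.4]
grip_width: 55.5
finger_force: 30.0
```

```bash
python3 -c "
from plant import workorder; print(workorder.close_job())"
```

```text
the job is handed in; nothing more can be done
None
```

The job is handed in with the block in the channel, still gripped and pressed against the stop. The stop travel measured about 20 mm (mid-green), with about 11 N at the wrist, and the arm held steady for over 2 s. The close-out returned no verdict, and I steered clear of the other items but did not re-measure their positions.

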